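Lengthen the easel mast by one hole

TASK

The easel's telescopic mast - the square tube whose sleeve ends in the wide crossbar - has to be one hole longer for the bigger drawing boards. Squeeze its two spring buttons flush and slide the sleeve outwards, crossbar end leading, until the buttons snap out fully in the next holes, then let go. Leave the easel leg, the like tube with the round rubber foot, as it is.

Things in the scene. Friction and masses are not known exactly. Their poses are not given: they have to be found in the camera images.
- mast_pins (a point): Midpoint between the mast's two spring buttons, on the axis of the level tube, 70 mm above the table; stays put. x: along the tube to the crossbar (lengthens); y: level, through both buttons; z up. Buttons: round brass heads 14 mm wide, one on each side, 6 mm proud of the sleeve (44 mm over both), in the middle of three 16 mm square holes 50 mm apart. Steel base plate 15 mm thick beneath.
- mast_sleeve (a joint): Slide of the mast's aluminium sleeve (32 mm square tube, 190 mm long, ending in a crossbar 130 mm wide) along the point's x, in m: 0 at the start, +0.050 one hole longer, -0.050 shorter; 1 mm play in a hole. Buttons that stand out lock it. Pinched flush between fingers bearing on the sleeve, they slip under when the sleeve is pulled along (about 10 N at first, then 4) and snap out at the next hole.
- mast_pin (a joint): How far the mast's buttons are pressed in, in m: 0 standing fully out, 0.006 flush with the sleeve's sides, 0.008 under its wall. Both move together, sprung, 1 N each to start and 2 N flush. A wooden block holds the inner tube 130 mm behind the buttons, its top 30 mm above the tube's axis; the crossbar starts 105 mm ahead of them, its clip 21 mm above the axis.
- leg_sleeve (a joint): Slide of the easel leg's sleeve, in m: 0 at the start, to be left there; 1 mm play. The leg is a like tube with like buttons on a like base, 280 to 460 mm to the left or right of the mast, but its sleeve ends in a round black rubber foot 47 mm in diameter instead of a crossbar.

How it is judged:
On the way:
1. the mast's buttons are squeezed flush (value of joint mast_pin above 0.0045 m).
At the end, for the whole second after the job is handed in: The mast's sleeve rests one hole further out (50 mm, within 4 mm), its buttons stand out again in the next holes (pressed in by less than 2 mm), and the leg's sleeve is where it was (within 5 mm) (value of joint mast_sleeve between 0.046 and 0.054 m and value of joint mast_pin below 0.002 m and velocity of joint mast_sleeve between -0.01 and 0.01 m/s and value of joint leg_sleeve between -0.005 and 0.005 m); the robot touches nothing.
It fails at once if the easel leg is slid out of its setting (more than 8 mm) (value of joint leg_sleeve above 0.008 m or value of joint leg_sleeve below -0.008 m).
It also fails if it takes over 32 s, if anything falls off the work surface, if the arm or the gripper's body presses on something with over 40 N, if the wrist force passes 120 N, or if a joint passes its speed limit or range.

ROBOT

A 6-joint arm with a two-finger parallel gripper is mounted at the origin on the work surface. World frame = base frame: x ahead of the robot, y to its left, z up, the work surface at z = 0. Lengths are in m, angles in rad, forces in N, time in s.
With the tool pointing down it reaches from about 0.325 to 0.9 m from the base axis. Payload 6.1 kg.
Tool frame: the origin (TCP) lies midway between the tips of the shut fingers; the grasp point (between the pads) lies 19 mm behind it; z points along the fingers, x is the direction in which the jaws open and shut, and the axes are right-handed (so a half turn about z gives the same grasp; the last joint's range is limited). The gripper opens to 87 mm and grips with 3 to 60 N. Pads are 19 mm wide; open, the fingers measure 117 mm over their backs; the gripper's body (75 mm by 190 mm) begins 51 mm behind the grasp point.
Start: joints at [-1.417, 0.22, 1.526, -0, 1.395, -0.126], TCP at [0.173, -0.601, 0.223] pointing down, gripper open.
Joint ranges: [-2.98, 2.98], [-0.91, 2.08], [0.09, 2.57], [-1.24, 4.39], [0.2, 2.65], [-2.68, 2.68]. Speed limits (rad/s): [2.57, 2.57, 3.01, 3.14, 3.14, 3.14].

INTERFACE

Orientations are given as a 3x3 rotation matrix whose columns are the frame's x, y, z axes.
In Python, from workcell import arm, optics gives the robot as it stands. The module is installed in compiled form; this text tells all that it offers.
- The arm moves only by the tool servo_tool, never from a script. Its argument "plan" is a list of rows, each a list of 7 numbers: the shift along the world's x, y, z in mm, then the turn, a rotation vector about the world's x, y, z in degrees, then the closure, from -1 (fully open) to 1 (shut). In form: [[tx, ty, tz, rx, ry, rz, claw], ...]. A call has 1 to 10 rows; each row is the pose to reach, as a shift and turn from the pose commanded when the call began; what a row does not reach only later rows make up. A row lasts 1/12 s, in which the tool goes at most 41.7 mm and 7.16 degrees, less where a joint would pass 70% of its speed; a pose out of reach is approached as far as the arm can. A call with a gripper value outside its range is refused whole. The fingers move at their own pace and stop on an object; the grip force is fixed at half the most. Time passes only in rows, so rows that repeat a pose let the fingers close. It gives the time, the measured TCP pose, the force and the opening at its end, in the units of the state.
- arm.get_obs(): the state, without advancing time (a new reading comes with each control period).
- optics.get_image(name): name is "side" or "top" or "wrist"; returns a dict with "pixels" (384x512x3 uint8, red, green, blue), "K" (3x3 intrinsics, pixels), "eye" and "attitude" of the camera in the world. Camera axes: x right, y down, z forward; pixel columns grow to the right and rows downward; lengths in m; the calibration is good to about 2 mm. A picture is of the moment at which its call begins. There is no depth.
- arm.close_job(): hands the job in, once; it reports no verdict.
The state is a dict: "t": time; "q": joint angles; "qd": joint speeds; "tau": joint torques, N m; "ee_pos": TCP position; "tool_rot": TCP orientation; "ft_force": force on the tool from outside, world axes, zero at the start; "moment": the same for the moment, N m; "gripper_width": opening from 0.0 (shut) to 1.0 (fully open).
Only numpy, scipy, OpenCV 4.12 (cv2) and the standard library are available. Lean on these libraries where they do the work, as an engineer would, in place of code of your own. Each camera call takes 0.05 s, during which the arm holds its last target.

## Working session

There is one attempt and no reset: what is moved stays moved. The work goes in short steps, Python scripts to look and compute and a tool call to move; the robot and the scene stay as the last step left them, time stands still between calls to the robot, and variables do not carry over. Pictures are saved under pics/ and viewed, and the job is handed in when it is done.

Besides the shell and the picture viewer there is one more tool, called after "Call:" as name([rows], argument=value, ...), one row to a line, values as JSON. servo_tool: Moves the arm, as the interface text tells. Its arguments: {"type":"object","properties":{"plan":{"type":"array","items":{"type":"array","items":{"type":"number"}}}},"required":["plan"]}

```bash
mkdir -p pics; cat > h.py <<'E'
import numpy as np, cv2
from workcell import arm, optics
def snap(n,f):
    d=optics.get_image(n); cv2.imwrite('pics/'+f,d['pixels'][:,:,::-1]); np.savez('pics/'+f[:-4]+'.npz',**{k:np.array(v) for k,v in d.items()}); return d
def onplane(d,u,v,z):
    r=np.array(d['attitude'])@np.linalg.inv(d['K'])@np.array([u,v,1.]); e=np.array(d['eye']); return e+r*(z-e[2])/r[2]
E
python3 - <<'E'
from h import *
for n in('top','side','wrist'):
    d=snap(n,n+'0.png'); print(n,np.round(d['K'],1).tolist(),np.round(d['eye'],3),np.round(d['attitude'],3).tolist())
s=arm.get_obs();print(s)
E
```

```text
top [[476.7, 0.0, 267.0], [0.0, 476.7, 204.8], [0.0, 0.0, 1.0]] [0.384 0.02  0.927] [[0.001, -0.986, 0.166], [-1.0, -0.005, -0.022], [0.022, -0.166, -0.986]]
side [[398.1, 0.0, 249.1], [0.0, 398.1, 193.7], [0.0, 0.0, 1.0]] [0.391 0.488 0.68 ] [[-0.956, -0.235, 0.179], [-0.294, 0.725, -0.623], [0.017, -0.648, -0.761]]
wrist [[294.9, 0.0, 260.8], [0.0, 294.9, 192.2], [0.0, 0.0, 1.0]] [ 0.246 -0.58   0.383] [[0.277, -0.924, -0.264], [-0.961, -0.267, -0.075], [-0.001, 0.274, -0.962]]
{'t': 0.15, 'q': array([-1.41710311e+00,  2.21068497e-01,  1.52734128e+00, -1.94608961e-06,
        1.39471214e+00, -1.26089523e-01]), 'qd': array([-1.40649778e-03, -1.02690408e-03, -3.44695113e-03, -1.03476423e-05,
        6.22988085e-04, -4.88255590e-04]), 'tau': array([ 1.30595683e-03, -4.95190465e+01, -3.87881684e+01,  6.99758157e-02,
        5.31318085e-02, -7.79877018e-05]), 'ee_pos': array([ 0.17251966, -0.60021829,  0.22167771]), 'tool_rot': array([[ 2.76146995e-01, -9.61115384e-01, -2.36007719e-04],
       [-9.61114215e-01, -2.76147030e-01,  1.51095106e-03],
       [-1.51737114e-03, -1.90414220e-04, -9.99998831e-01]]), 'ft_force': array([-0.89362924, -0.07829734, -0.81818743]), 'moment': array([0.01929603, 0.00254594, 0.00555899]), 'gripper_width': 1.0041230929441836}
```

View pics/top0.png

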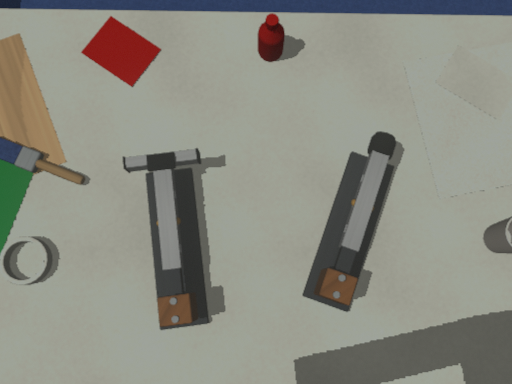

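View pics/side0.png

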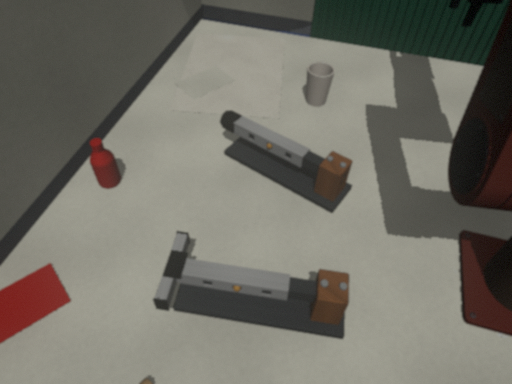

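View pics/wrist0.png

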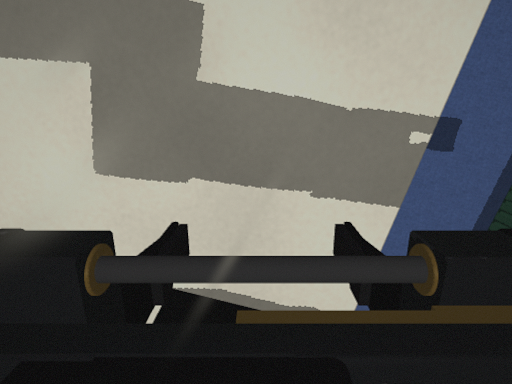

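The top view shows the mast with its crossbar at (162,160), block at (175,310) and buttons near (159,222)/(180,221). The leg's foot is at (382,145). Next I'll measure the buttons, crossbar and sleeve.

```bash
python3 - <<'E'
from h import *
t=dict(np.load('pics/top0.npz')); s=dict(np.load('pics/side0.npz'))
def blobs(d,roi,lo,hi,nm):
    h=cv2.cvtColor(d['pixels'],cv2.COLOR_RGB2HSV); m=cv2.inRange(h,lo,hi); z=np.zeros_like(m); x0,y0,x1,y1=roi; z[y0:y1,x0:x1]=m[y0:y1,x0:x1]
    n,l,st,c=cv2.connectedComponentsWithStats(z)
    for i in range(1,n):
        if st[i,4]>3: print(nm,np.round(c[i],1),st[i])
blobs(t,(120,190,215,290),(8,100,60),(25,255,255),'topbrass')
blobs(s,(200,270,290,310),(8,100,60),(25,255,255),'sidebrass')
# sleeve edge: bright, low sat
h=cv2.cvtColor(t['pixels'],cv2.COLOR_RGB2HSV)
for r in (185,200,215,240,255): print(r,t['pixels'][r,145:200:1].mean(1).astype(int).tolist())
a=cv2.resize(t['pixels'][140:335,115:215],None,fx=3,fy=3,interpolation=cv2.INTER_CUBIC); b=cv2.resize(s['pixels'][225:340,150:360],None,fx=2,fy=2,interpolation=cv2.INTER_CUBIC)
o=np.zeros((585,800,3),np.uint8); o[:585,:300]=a; o[:230,310:730]=b
cv2.imwrite('pics/c0.png',o[:,:,::-1])
E
```

```text
topbrass [178.2 220.4] [178 219   2   4   5]
topbrass [156.8 223. ] [156 222   2   3   4]
sidebrass [236.3 288. ] [234 286   6   5  26]
185 [152, 120, 73, 64, 64, 66, 65, 63, 64, 100, 128, 134, 132, 131, 131, 133, 134, 133, 133, 133, 132, 131, 131, 132, 133, 132, 132, 108, 67, 58, 54, 48, 50, 49, 50, 48, 48, 49, 49, 50, 49, 48, 48, 49, 51, 51, 49, 49, 58, 82, 94, 95, 95, 95, 96]
200 [151, 151, 125, 81, 64, 65, 66, 65, 65, 63, 85, 120, 136, 136, 134, 134, 134, 135, 136, 136, 136, 136, 135, 134, 135, 135, 136, 135, 125, 91, 57, 55, 50, 49, 48, 50, 49, 49, 49, 48, 47, 49, 49, 48, 49, 49, 50, 51, 49, 48, 67, 87, 94, 95, 93]
215 [149, 148, 149, 149, 116, 67, 66, 66, 66, 65, 64, 64, 112, 138, 138, 136, 136, 136, 137, 138, 137, 136, 138, 138, 137, 136, 137, 137, 137, 137, 116, 75, 57, 53, 49, 49, 48, 50, 48, 48, 48, 49, 49, 48, 50, 49, 49, 48, 50, 50, 49, 48, 77, 94, 94]
240 [148, 150, 150, 149, 148, 147, 119, 69, 62, 66, 65, 65, 65, 65, 89, 123, 137, 138, 136, 135, 135, 136, 136, 136, 138, 138, 137, 138, 137, 135, 136, 135, 132, 100, 57, 55, 50, 49, 48, 48, 49, 46, 47, 48, 49, 48, 48, 48, 47, 49, 47, 49, 51, 49, 58]
255 [150, 149, 148, 148, 150, 150, 150, 133, 95, 66, 65, 64, 64, 64, 65, 72, 113, 136, 137, 136, 135, 135, 134, 132, 134, 137, 136, 135, 135, 136, 135, 134, 132, 133, 112, 73, 58, 52, 47, 46, 47, 48, 47, 47, 47, 48, 49, 48, 47, 48, 48, 47, 48, 48, 48]
```

View pics/c0.png

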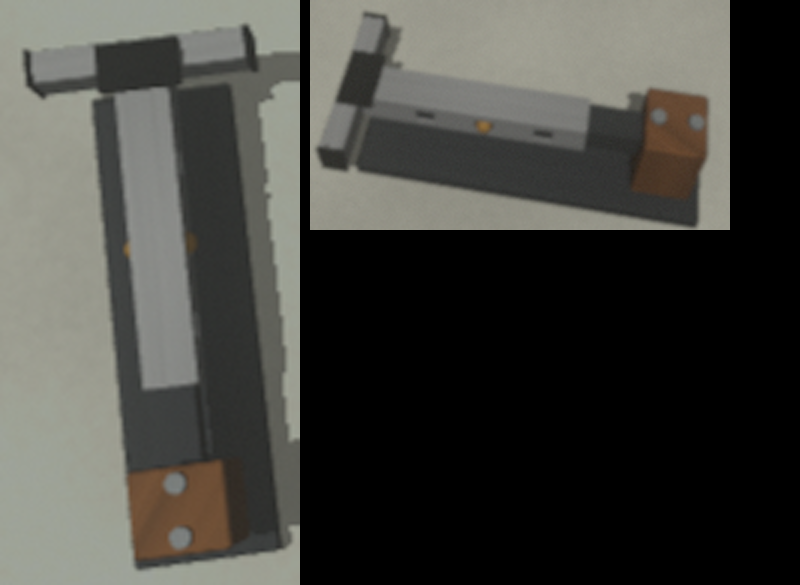

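The crop shows the sleeve's bright top face, a brass head on each side near its middle, the crossbar with its dark clip, and the wooden block.

```bash
python3 - <<'E'
from h import *
t=dict(np.load('pics/top0.npz')); s=dict(np.load('pics/side0.npz'))
L=[];R=[];C=[]
for r in range(178,260,3):
    p=t['pixels'][r,145:200].mean(1); i=np.where(p[5:50]>125)[0]+5; i=[k for k in i if True]
    a=i[0]; b=i[-1]
    l=a-(p[a]-100)/(p[a]-p[a-1]); q=b+(p[b]-95)/(p[b]-p[b+1])
    l=onplane(t,145+l,r,.086)[:2]; q=onplane(t,145+q,r,.086)[:2]; L.append(l);R.append(q);C.append((l+q)/2)
C=np.array(C);f=cv2.fitLine(C.astype(np.float32),cv2.DIST_HUBER,0,.01,.01).ravel()
d=f[:2]*np.sign(f[0]); n=np.array([-d[1],d[0]])
print('axis',d,np.degrees(np.arctan2(d[1],d[0])),'pt',f[2:],'width',np.median((np.array(L)-np.array(R))@n), 'resid',np.std((C-f[2:])@n))
A=onplane(t,156.8,223,.07);B=onplane(t,178.2,220.4,.07);S=onplane(s,236.3,288,.07)
for nm,P in(('A',A),('B',B),('S',S)): print(nm,P,'along',(P[:2]-f[2:])@d,'perp',(P[:2]-f[2:])@n)
print('S-B dist', onplane(s,236.3,288,.07))
# crossbar near edge + sleeve rear edge + block
col=t['pixels'][:,172].mean(1); print('rear col172', col[262:276].astype(int)); 
for nm,u,v,z in(('rear',171.5,269,.086),('blockfront',173,295,.100),('barfront clip near',162,171,.086)):
    P=onplane(t,u,v,z); print(nm,P,(P[:2]-f[2:])@d)
# triangulate side rear/holes
for nm,u,v in(('hole1',150+(425-310)/2,225+114/2),('hole2',150+(543-310)/2,225+133/2)):
    P=onplane(s,u,v,.07); print(nm,P,(P[:2]-f[2:])@d,(P[:2]-f[2:])@n)
E
```

```text
axis [0. 0.] 0.0 pt [0. 0.] width nan resid nan
A [0.49435194 0.20010634 0.07      ] along 0.0 perp 0.0
B [0.49925261 0.16181876 0.07      ] along 0.0 perp 0.0
S [0.49388256 0.19338243 0.07      ] along 0.0 perp 0.0
S-B dist [0.49388256 0.19338243 0.07      ]
rear col172 [135 136 136 136 136 136 111  76  64  63  62  62  62  62]
rear [0.41163357 0.16805484 0.086     ] 0.0
blockfront [0.36738544 0.16154601 0.1       ] 0.0
barfront clip near [0.58678699 0.19117209 0.086     ] 0.0
hole1 [0.5437195  0.19758665 0.07      ] 0.0 0.0
hole2 [0.44395747 0.18421175 0.07      ] 0.0 0.0<stdin>:7: RuntimeWarning: divide by zero encountered in scalar divide
h.py:6: RuntimeWarning: invalid value encountered in divide
  r=np.array(d['attitude'])@np.linalg.inv(d['K'])@np.array([u,v,1.]); e=np.array(d['eye']); return e+r*(z-e[2])/r[2]
```

```bash
python3 - <<'E'
from h import *
t=dict(np.load('pics/top0.npz')); s=dict(np.load('pics/side0.npz'))
L=[];R=[]
for r in range(178,262,3):
    p=t['pixels'][r].mean(1); c=int(163+(r-180)*.085); a=c
    while p[a-1]>105:a-=1
    b=c
    while p[b+1]>95:b+=1
    l=a-(p[a]-105)/(p[a]-p[a-1]); q=b+(p[b]-95)/(p[b]-p[b+1])
    L.append(onplane(t,l,r,.086)[:2]);R.append(onplane(t,q,r,.086)[:2])
L=np.array(L);R=np.array(R);C=(L+R)/2
f=cv2.fitLine(C.astype(np.float32),cv2.DIST_HUBER,0,.001,.001).ravel()
d=f[:2]*np.sign(f[0]); n=np.array([-d[1],d[0]])
print('axis',d,np.degrees(np.arctan2(d[1],d[0])),'pt',f[2:],'width',np.median((L-R)@n), 'resid',np.std((C-f[2:])@n))
def pr(nm,P): print(nm,np.round(P,4),'along %.4f perp %.4f'%((P[:2]-f[2:])@d,(P[:2]-f[2:])@n))
for nm,D,u,v,z in(('A',t,156.8,223,.07),('B',t,178.2,220.4,.07),('S',s,236.3,288,.07),('rear',t,171.5,268.8,.086),('blockfront',t,173,295,.1),('clipnear',t,162,169.5,.091),('hole1',s,207.5,282,.07),('hole2',s,266.5,291.5,.07)): pr(nm,onplane(D,u,v,z))
E
```

```text
axis [0.99124396 0.13204342] 7.5876894 pt [0.5135737  0.18160129] width 0.03245512722986621 resid 0.00015910828870644922
A [0.4944 0.2001 0.07  ] along -0.0166 perp 0.0209
B [0.4993 0.1618 0.07  ] along -0.0168 perp -0.0177
S [0.4939 0.1934 0.07  ] along -0.0180 perp 0.0143
rear [0.412  0.1681 0.086 ] along -0.1025 perp -0.0000
blockfront [0.3674 0.1615 0.1   ] along -0.1476 perp -0.0006
clipnear [0.5883 0.1903 0.091 ] along 0.0753 perp -0.0013
hole1 [0.5437 0.1976 0.07  ] along 0.0320 perp 0.0119
hole2 [0.444  0.1842 0.07  ] along -0.0687 perp 0.0118
```

The checks hold: width is 32.5 mm, the rear end is 85 mm behind the buttons, and the button spacing fits. The pins are at about (0.496, 0.179) with yaw 7.6°. I'll swing over, staying high.

Call:
servo_tool([
  [15, 36, 2, 0, 0, 0, -1],
  [30, 72, 4, 0, 0, -1, -1],
  [45, 108, 6, 0, 0, -1, -1],
  [60, 144, 8, 0, 0, -2, -1],
  [75, 180, 10, 0, 0, -2, -1],
  [90, 216, 10, 0, 0, -3, -1],
  [105, 252, 10, 0, 0, -3, -1],
  [120, 288, 10, 0, 0, -4, -1],
  [135, 324, 10, 0, 0, -4, -1],
  [150, 360, 10, 0, 0, -4, -1],
])

```text
t: 0.98
ee_pos: [0.3227, -0.2389, 0.2324]
tool_rot: [[0.208, -0.978, 0.0], [-0.978, -0.208, -0.0], [0.0, -0.0, -1.0]]
ft_force: [1.4, -0.8, -0.3]
gripper_width: 1.001
```

Call:
servo_tool([
  [15, 37, 0, 0, 0, 0, -1],
  [30, 74, 0, 0, 0, -1, -1],
  [45, 111, 0, 0, 0, -1, -1],
  [60, 148, 0, 0, 0, -2, -1],
  [75, 185, 0, 0, 0, -2, -1],
  [90, 222, 0, 0, 0, -3, -1],
  [105, 259, 0, 0, 0, -3, -1],
  [120, 296, 0, 0, 0, -4, -1],
  [135, 333, 0, 0, 0, -4.4, -1],
  [150, 370, 0, 0, 0, -4.4, -1],
])

```text
t: 1.82
ee_pos: [0.4728, 0.1315, 0.2324]
tool_rot: [[0.133, -0.991, 0.0], [-0.991, -0.133, -0.0], [0.0, -0.0, -1.0]]
ft_force: [-0.0, -0.4, 0.7]
gripper_width: 1.0
```

Call:
servo_tool([
  [12, 24, 0, 0, 0, 0, -1],
  [23, 48, -10, 0, 0, 0, -1],
  [23, 48, -40, 0, 0, 0, -1],
  [23, 48, -50, 0, 0, 0, -1],
  [23, 48, -50, 0, 0, 0, -1],
])

```text
t: 2.23
ee_pos: [0.4926, 0.1768, 0.1785]
tool_rot: [[0.134, -0.991, -0.008], [-0.991, -0.133, -0.002], [0.001, 0.008, -1.0]]
ft_force: [-0.4, -0.7, 0.3]
gripper_width: 1.002
```

```bash
python3 - <<'E'
from h import *
s=arm.get_obs();print(s['t'],s['ee_pos'],s['tool_rot'],s['q'],s['ft_force'])
d=snap('wrist','w1.png');print(d['eye'],d['attitude'])
d=snap('top','t1.png')
E
```

```text
2.2333 [0.49258617 0.17683084 0.17853969] [[ 1.33509368e-01 -9.91015933e-01 -7.91638573e-03]
 [-9.91047276e-01 -1.33499122e-01 -1.81115987e-03]
 [ 7.38057746e-04  8.08731932e-03 -9.99967025e-01]] [ 1.94069698e-01  1.99699875e-02  1.83025645e+00 -2.59964510e-04
  1.29948338e+00  1.63103045e+00] [-0.42543563 -0.73402643  0.34207407]
[0.56934685 0.18659314 0.33920033] [[ 0.13429028 -0.95071732 -0.27946858]
 [-0.99094146 -0.12853377 -0.03891144]
 [ 0.00107263  0.28216243 -0.95936605]]
```

View pics/w1.png

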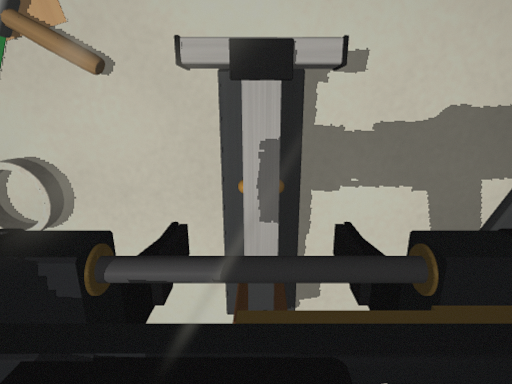

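The wrist view shows both brass heads at about (242,187) and (281,187), with the sleeve running straight up the image to the crossbar.

```bash
python3 - <<'E'
from h import *
d=dict(np.load('pics/w1.npz'))
ax=np.array([.99124,.13204]);n=np.array([-.13204,.99124]);p0=np.array([.4962,.1793])
h=cv2.cvtColor(d['pixels'],cv2.COLOR_RGB2HSV); m=cv2.inRange(h,(8,100,60),(25,255,255)); m[:170]=0;m[205:]=0;m[:,:225]=0;m[:,300:]=0
k,l,st,c=cv2.connectedComponentsWithStats(m)
for i in range(1,k):
    if st[i,4]>5:
        P=onplane(d,*c[i],.07);print(c[i],st[i],P,(P[:2]-p0)@ax,(P[:2]-p0)@n)
for r in(85,100,115,130,170): 
    p=d['pixels'][r].mean(1); a=b=252
    while p[a-1]>80:a-=1
    while p[b+1]>80:b+=1
    A=onplane(d,a-.5,r,.086)[:2];B=onplane(d,b+.5,r,.086)[:2];C=(A+B)/2
    print(r,a,b,np.linalg.norm(A-B),(C-p0)@ax,(C-p0)@n)
print(arm.get_obs()['ee_pos'])
E
```

```text
[240.34615385 185.94230769] [238 180   5  13  52] [0.49442963 0.19566044 0.07      ] 0.0004053714213114428 0.016450877139651418
[281.04545455 186.22727273] [279 180   5  13  44] [0.49931033 0.15748271 0.07      ] 0.00020232527948108584 -0.022036856399976473
85 241 280 0.03233777830818545 0.08931958811637464 -0.0024261770514703487
100 242 280 0.03196136132888722 0.07774443723097327 -0.002858904464019396
115 242 280 0.03240527894089631 0.06584677666984569 -0.002888260315752343
130 242 280 0.03286170164187425 0.053613963479051605 -0.002918443546012082
170 243 278 0.03151755089908365 0.019241809129266253 -0.0025653291126145747
[0.49502172 0.17664698 0.18235898]
```

Top, wrist and side views give lateral offsets of 0, −2.7 and −4.5 mm. I'll take −2.5, which puts the pins at (0.4965, 0.1768), and descend.

Call:
servo_tool([
  [1, 0, -30, 0, 0, 0, -1],
  [1, 0, -60, 0, 0, 0, -1],
  [1, 0, -90, 0, 0, 0, -1],
  [1, 0, -110, 0, 0, 0, -1],
  [1, 0, -125, 0, 0, 0, -1],
  [1, 0, -131, 0, 0, 0, -1],
  [1, 0, -131, 0, 0, 0, -1],
  [1, 0, -131, 0, 0, 0, -1],
  [1, 0, -131, 0, 0, 0, -1],
])

```text
t: 3.08
ee_pos: [0.4983, 0.1773, 0.0536]
tool_rot: [[0.132, -0.991, 0.003], [-0.991, -0.132, 0.001], [-0.0, -0.003, -1.0]]
ft_force: [-0.6, -0.3, 0.3]
gripper_width: 1.0
```

```bash
python3 - <<'E'
from h import *
d=snap('wrist','w2.png');snap('side','s2.png');s=arm.get_obs();print(s['ee_pos'],s['ft_force'],s['tool_rot'])
E
```

```text
[0.49797127 0.17748034 0.05331852] [ 0.48330299 -0.85371952  0.03428502] [[ 1.32626400e-01 -9.91161563e-01  2.99893259e-03]
 [-9.91166077e-01 -1.32625140e-01  6.15898431e-04]
 [-2.12720996e-04 -3.05412464e-03 -9.99995314e-01]]
```

View pics/w2.png

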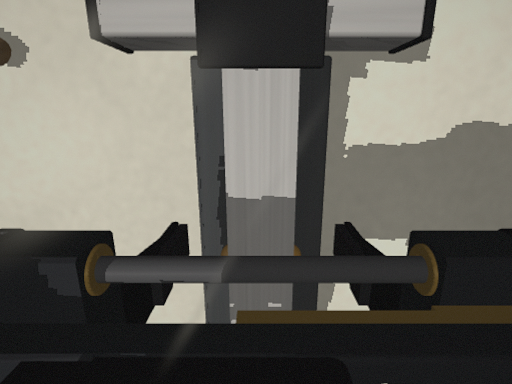

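View pics/s2.png

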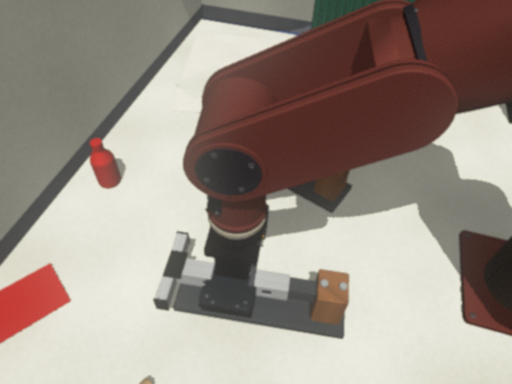

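The sleeve edges are at columns 223 and 300 (middle 261.5), centred between the fingers at 188 and 335. The side view shows the gripper straddling the tube, clear of the block and crossbar. I'll make a small correction and close.

Call:
servo_tool([
  [-1, -0.5, -2, 0, 0, 0, -1],
  [-1, -0.5, -2, 0, 0, 0, -1],
  [-1, -0.5, -2, 0, 0, 0, 0],
  [-1, -0.5, -2, 0, 0, 0, 1],
  [-1, -0.5, -2, 0, 0, 0, 1],
  [-1, -0.5, -2, 0, 0, 0, 1],
  [-1, -0.5, -2, 0, 0, 0, 1],
  [-1, -0.5, -2, 0, 0, 0, 1],
  [-1, -0.5, -2, 0, 0, 0, 1],
  [-1, -0.5, -2, 0, 0, 0, 1],
])

```text
t: 4.02
ee_pos: [0.4956, 0.177, 0.0495]
tool_rot: [[0.133, -0.991, -0.0], [-0.991, -0.133, 0.0], [-0.0, 0.0, -1.0]]
ft_force: [-0.7, 2.6, -0.6]
gripper_width: 0.479
```

Call:
servo_tool([
  [0, 0, 0, 0, 0, 0, 1],
  [0, 0, 0, 0, 0, 0, 1],
  [0, 0, 0, 0, 0, 0, 1],
  [0, 0, 0, 0, 0, 0, 1],
  [0, 0, 0, 0, 0, 0, 1],
])

```text
t: 4.43
ee_pos: [0.4955, 0.1772, 0.0495]
tool_rot: [[0.133, -0.991, -0.0], [-0.991, -0.133, 0.001], [-0.001, -0.0, -1.0]]
ft_force: [-0.1, 3.8, -0.7]
gripper_width: 0.363
```

The opening is 31.6 mm, so the pads bear on the sleeve and the buttons are flush. I'll pull along the axis.

Call:
servo_tool([
  [2, 0.3, 0, 0, 0, 0, 1],
  [4, 0.5, 0, 0, 0, 0, 1],
  [6, 0.8, 0, 0, 0, 0, 1],
  [8.9, 1.2, 0, 0, 0, 0, 1],
  [11.9, 1.6, 0, 0, 0, 0, 1],
  [14.9, 2, 0, 0, 0, 0, 1],
  [17.8, 2.4, 0, 0, 0, 0, 1],
  [19.8, 2.6, 0, 0, 0, 0, 1],
  [19.8, 2.6, 0, 0, 0, 0, 1],
])

```text
t: 5.18
ee_pos: [0.5154, 0.1798, 0.0495]
tool_rot: [[0.133, -0.991, -0.001], [-0.991, -0.133, 0.001], [-0.001, 0.0, -1.0]]
ft_force: [-1.2, 3.2, 0.6]
gripper_width: 0.363
```

```bash
python3 - <<'E'
from h import *
d=snap('side','s3.png');d0=np.load('pics/side0.npz')
o=np.hstack([cv2.resize(x['pixels'][225:340,140:360],None,fx=1.8,fy=1.8) for x in(d0,d)]);cv2.imwrite('pics/s3c.png',o[:,:,::-1]);print(o.shape)
E
```

```text
(207, 792, 3)
```

View pics/s3c.png

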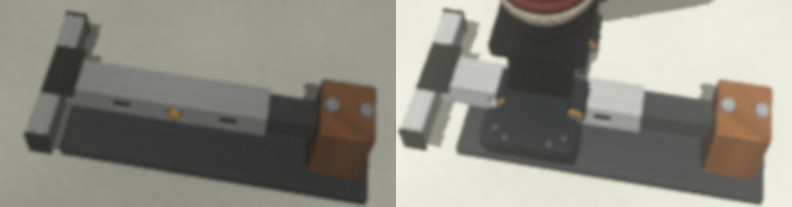

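The sleeve is travelling with the gripper: the crossbar and sleeve rear have shifted left and the gap to the block has grown. I'll pull the remaining 30 mm.

Call:
servo_tool([
  [4, 0.5, 0, 0, 0, 0, 1],
  [8, 1.1, 0, 0, 0, 0, 1],
  [12, 1.6, 0, 0, 0, 0, 1],
  [16, 2.1, 0, 0, 0, 0, 1],
  [20, 2.7, 0, 0, 0, 0, 1],
  [23, 3.1, 0, 0, 0, 0, 1],
  [26, 3.5, 0, 0, 0, 0, 1],
  [28, 3.7, 0, 0, 0, 0, 1],
  [29.7, 4, 0, 0, 0, 0, 1],
  [29.7, 4, 0, 0, 0, 0, 1],
])

```text
t: 6.07
ee_pos: [0.5456, 0.1838, 0.0495]
tool_rot: [[0.133, -0.991, 0.001], [-0.991, -0.133, 0.001], [-0.001, -0.001, -1.0]]
ft_force: [-0.0, 5.7, -1.2]
gripper_width: 0.362
```

```bash
python3 - <<'E'
from h import *
d=snap('side','s4.png');d0=np.load('pics/side0.npz')
o=np.hstack([cv2.resize(x['pixels'][225:340,140:360],None,fx=1.8,fy=1.8) for x in(d0,d)]);cv2.imwrite('pics/s4c.png',o[:,:,::-1]);print(arm.get_obs()['ee_pos'],arm.get_obs()['ft_force'])
E
```

```text
[0.54555918 0.18380535 0.04954509] [-0.11913522  5.8390403  -1.98392383]
```

View pics/s4c.png

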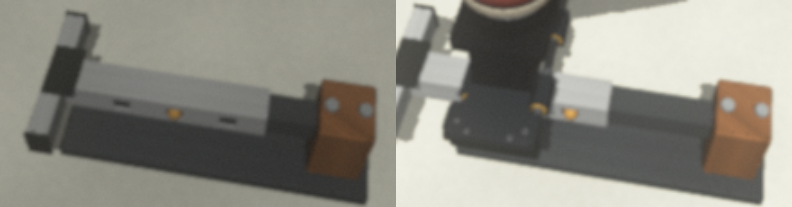

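The brass head shows in the rearmost hole, in its original place at about (175,113) in the crop. I'll release, rise and check.

Call:
servo_tool([
  [0, 0, 0, 0, 0, 0, 0.5],
  [0, 0, 0, 0, 0, 0, -1],
  [0, 0, 0, 0, 0, 0, -1],
  [0, 0, 0, 0, 0, 0, -1],
  [0, 0, 0, 0, 0, 0, -1],
  [0, 0, 0, 0, 0, 0, -1],
  [0, 0, 0, 0, 0, 0, -1],
  [0, 0, 0, 0, 0, 0, -1],
  [0, 0, 0, 0, 0, 0, -1],
  [0, 0, 0, 0, 0, 0, -1],
])

```text
t: 6.95
ee_pos: [0.5451, 0.1834, 0.0496]
tool_rot: [[0.133, -0.991, 0.0], [-0.991, -0.133, -0.0], [0.0, -0.0, -1.0]]
ft_force: [-0.2, -0.2, 0.6]
gripper_width: 0.947
```

Call:
servo_tool([
  [0, 0, 20, 0, 0, 0, -1],
  [0, 0, 50, 0, 0, 0, -1],
  [0, 0, 80, 0, 0, 0, -1],
  [0, 0, 115, 0, 0, 0, -1],
  [0, -20, 150, 0, 0, 0, -1],
  [0, -60, 160, 0, 0, 0, -1],
  [0, -100, 160, 0, 0, 0, -1],
  [0, -140, 160, 0, 0, 0, -1],
  [0, -150, 160, 0, 0, 0, -1],
  [0, -150, 160, 0, 0, 0, -1],
])

```text
t: 7.78
ee_pos: [0.5451, 0.0306, 0.2097]
tool_rot: [[0.129, -0.992, 0.0], [-0.992, -0.129, -0.001], [0.001, -0.0, -1.0]]
ft_force: [0.6, 0.6, -0.6]
gripper_width: 0.999
```

```bash
python3 - <<'E'
from h import *
d=snap('side','s5.png');d0=np.load('pics/side0.npz');t=snap('top','t5.png');t0=np.load('pics/top0.npz')
for x in(d0,d):
    m=cv2.inRange(cv2.cvtColor(x['pixels'],cv2.COLOR_RGB2HSV),(8,100,60),(25,255,255)); m[:270]=0;m[310:]=0;m[:,:200]=0;m[:,290:]=0
    print('brass area',cv2.countNonZero(m),np.argwhere(m).mean(0))
o=np.zeros((600,800,3),np.uint8)
for i,x in enumerate((d0,d)): o[:207,i*400:i*400+396]=cv2.resize(x['pixels'][225:340,140:360],None,fx=1.8,fy=1.8)
for i,x in enumerate((t0,t)): o[215:595,i*400:i*400+390]=cv2.resize(x['pixels'][120:310,110:305],None,fx=2,fy=2)
cv2.imwrite('pics/c5.png',o[:,:,::-1]);s=arm.get_obs();print(s['t'],s['ee_pos'],s['ft_force'])
E
```

```text
brass area 26 [288.         236.34615385]
brass area 28 [287.89285714 236.28571429]
7.8833 [0.54501508 0.0336304  0.20939874] [ 0.19877169  0.10929936 -1.022054  ]
```

View pics/c5.png

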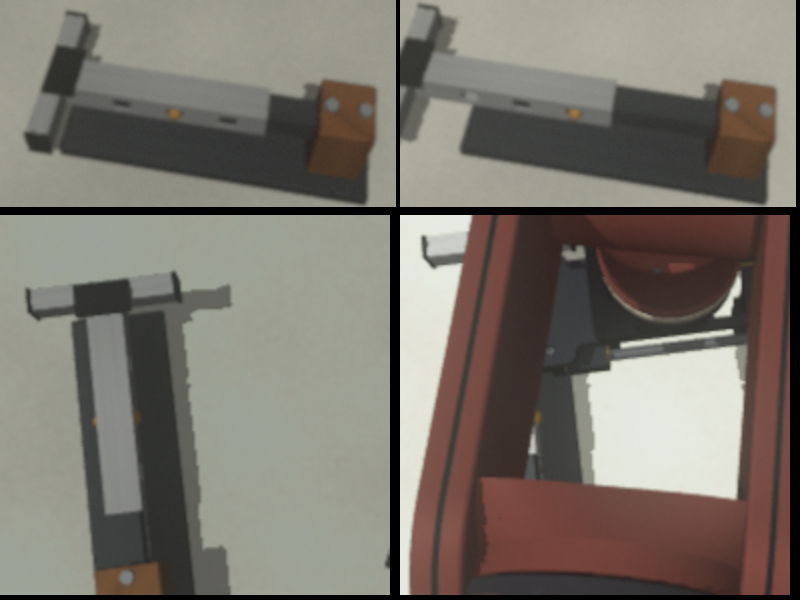

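View pics/t5.png

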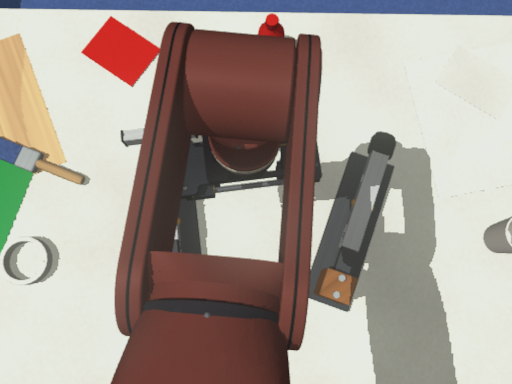

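The side view shows the brass head unchanged (28 px against 26 px, at (236,288)). The sleeve's rear end has shifted about 29 px, and one 50 mm hole pitch is about 29 px. The leg is unmoved in the top view and the arm is clear, so I'm handing in.

```bash
python3 -c "
from workcell import arm
arm.close_job()"
```

```text
the job is handed in; nothing more can be done
```

The mast is one hole longer. I squeezed its two buttons flush, pulled the sleeve 50 mm outwards along its axis, then released it and lifted clear. The job was handed in at about 8 s.

- **Squeeze:** the gripper closed to 31.6 mm, which is the sleeve's own width, so the buttons were flush.
- **Sleeve position:** in the side picture the sleeve's rear end moved about 29 px, which matches one 50 mm hole pitch.
- **Buttons:** the near button stands out in the next hole, with the same place and size as at the start (28 px against 26 px). The far button still shows beside the sleeve in the top view, but the arm partly blocked that view, so I could not measure it as well.
- **Leg and contact:** the leg shows no visible movement, and the force reading was about zero with the gripper clear.
- **Disagreement:** the cameras differed on the mast's sideways position (top 0, wrist −2.7, side −4.5 mm). I used −2.5 mm, and the sleeve was centred between the fingers before they closed. Sideways force while gripping stayed under 6 N at each reading.
- **Not tested:** I did not pull on the sleeve again to confirm it was locked.

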